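# Key a reagent carousel onto its sampler hub and turn it home

## Robot

A 7-joint arm with a two-finger parallel gripper is mounted at the origin on a cart in front of the work surface, level with it; the furniture and walls round the work are solid. World frame = base frame: x ahead of the robot, y to its left, z up, the work surface at z = 0. Lengths are in m, angles in rad, forces in N, time in s.
With the tool pointing down it reaches from about 0.4 to 0.85 m from the base axis. Payload 10.4 kg.
Tool frame: the origin (TCP) lies on the centre line of the jaws, within the pads' length; the fingertips stand 11 mm ahead of it and the grasp point (between the pads) lies 8 mm behind it (tip_reach is the distance from the TCP to the fingertips, in m); z points along the fingers, y is the line along which they close (so a half turn about z gives the same grasp; the last joint's range is limited). The gripper opens to 85 mm and grips with 20 to 120 N. Pads are 22 mm wide; open, the fingers measure 114 mm over their backs; the gripper's body (76 mm by 85 mm) begins 54 mm behind the grasp point. The pads swing forward as they close: fully open they stand 13 mm farther back than shut.
Start: joints at [-1.134, 0.332, -0.065, 1.46, 0.022, 1.35, -0.088], TCP at [0.277, 0.56, 0.242] pointing down, gripper open.
Joint ranges: [-2.6, 2.6], [-0.5, 2.12], [-1.47, 1.34], [0.16, 2.42], [-1.27, 4.41], [0.06, 2.06], [-2.6, 2.6]. Speed limits (rad/s): [2.22, 2.22, 2.79, 2.79, 3.14, 3.14, 3.14].

## Interface

Orientations are given as a unit quaternion [x, y, z, w].
In Python, from workcell import get_obs, camera, hand_in, tip_reach gives the robot as it stands. The module is installed in compiled form; this text tells all that it offers.
- The arm moves only by the tool move_arm, never from a script. Its argument "plan" is a list of rows, each an object with "delta_pos": the shift along the tool's x, y, z in normalised numbers (1 is 800 mm), a list of three; "turn": the turn, a rotation vector about the tool's x, y, z in normalised numbers (1 is pi rad), a list of three; "fingers": the closure, from 0 (fully open) to 1 (shut). A call has 1 to 12 rows; each row is the pose to reach, as a shift and turn from the pose commanded when the call began, along the tool's axes at that moment; what a row does not reach only later rows make up. A row lasts 1/8 s, in which the tool goes at most 62.5 mm and 10.7 degrees, less where a joint would pass 70% of its speed; a pose out of reach is approached as far as the arm can. No shift or turn number may pass 1 either way. A call with a gripper value outside its range is refused whole. The fingers move at their own pace and stop on an object; "force" is the grip in N (left out, the last holds). Time passes only in rows, so rows that repeat a pose let the fingers close. It gives the time, the measured TCP pose, the force, the opening and the grip force at its end, in the units of the state.
- get_obs(): the state, without advancing time (a new reading comes with each control period).
- camera(name): name is "scene" or "top" or "wrist"; returns a dict with "color" (420x560x3 uint8, red, green, blue), "range_z" (420x560 float32, m along the optical axis (not along the pixel's ray), 0 where there is no reading), "fx", "fy", "cx", "cy" (pixels), "k1" (the pictures are not rectified: a ray, as slopes to the right and down, at radius r is drawn at 1 + k1 r^2 times it, then the intrinsics apply), "R" (3x3) and "t" (3): a world point X has camera coordinates R X + t; the wrist camera has in their place "tool_from_camera" (4x4, takes a point from camera to tool coordinates, whose origin is the TCP and whose axes are the flange's). Camera axes: x right, y down, z forward; pixel columns grow to the right and rows downward; lengths in m; the calibration is good to about 2 mm. A picture is of the moment at which its call begins: read the wrist's pose just before it.
- hand_in(): hands the job in; it is judged then, once.
The state is a dict: "clock": time; "joint_pos": joint angles; "joint_velocities": joint speeds; "tau": joint torques, N m; "position": TCP position; "ee_rot": TCP orientation; "ft_force": force on the tool from outside, world axes, zero at the start; "torque": the same for the moment, N m; "grip_width": opening from 0.0 (shut) to 1.0 (fully open); "grasp_force": force on a finger pad.
Only numpy, scipy, OpenCV 4.12 (cv2) and the standard library are available. Lean on these libraries where they do the work, as an engineer would, in place of code of your own. Each camera call takes 0.05 s, during which the arm holds its last target. There are 200 camera calls.

## Task

Pick up the white reagent carousel by its grip bar, set it over the spindle of the dock, and with light pressure turn it until its notch slips over the hub's hidden key and it sits fully down. Then turn it clockwise together with the hub to the home stop, so that its tab points at the dock's fin, and let go. Be gentle with the dock: never push or twist hard, touch it only with the carousel, never tip the carousel over, and leave the other things where they are.

Things in the scene. Friction and masses are not known exactly. Their poses are not given: they have to be found in the camera images.
- carousel: White plastic reagent carousel, 0.2 kg, 62 mm tall, loose on the worktop, standing on its collar (radius 34 mm, z 0-28 mm; bore 28 mm wide, 28 mm deep, open below). On the collar a disc, radius 50 mm, z 28-34 mm, with 12 dark round marks; on that the grip bar. Origin: centre of underside, z up, the tab on the -x side.
- grip_bar (a point): Middle of the top edge of the carousel's central upright grip bar: 44 mm long (carousel's x), 16 mm thick (y), 28 mm tall, top 62 mm above the carousel's underside. Axes as the carousel.
- tab (a point): Outer end of the one tab (10 mm wide) on the carousel's rim, 60 mm from its axis on its -x side. Straight below it is the collar's only notch: 10 mm wide, radial from bore to outside, open below, 14 mm high. The notch takes the key within at least 4 degrees either way.
- dock: Fixed white square dock, 150x150 mm, top at z = 24 mm; origin: centre of its underside on the worktop, z up, the fin on its -x edge. A grey hub turns in its centre about z: spindle, disc and key. A brake holds it (0.25 N m): it stays put under a carousel pressed on the key with less than about 8 N, while a seated carousel turns it. Nothing measures its angle.
- spindle_top (a point): Top of the hub's steel spindle, 24 mm diameter with a tapered tip, on the dock's axis, 56 mm above the dock's origin. Fixed point, axes as the dock.
- seat (a point): Centre of the hub's disc (radius 40 mm), 30 mm above the dock's origin, where the carousel's underside seats (12 mm lower than on the key). On the disc stands one key, 6 mm wide, 18 to 30 mm off the axis, 12 mm high. At the start it stands 23 to 66 degrees anticlockwise (from above, positive about z) of the fin; its angle is hidden: this point's axes are the dock's.
- fin (a point): Top of the dock's upright pointer fin, 4 mm wide, 68 mm from the axis on the dock's -x edge, 60 mm above its origin: the home direction. Turned clockwise, the hub meets a hard stop where the carousel's tab is at the fin, its axes parallel to the dock's within 3 degrees.
- timer: Small white bench timer, 64x64x19 mm, lying behind the work. Origin: centre of its underside. Bystander.
- slide_box: Flat blue slide box, 170x105x38 mm, to the right of the dock. Origin: centre of its underside. Bystander.
- dropper: Small white dropper bottle with a red cap, 25 mm across, 58 mm tall, behind the work. Origin: centre of its underside. Bystander.
- marker: Red and black marker pen, 136 mm long, 15 mm thick, lying at the left. Origin: centre of its underside. Bystander.
There are look-alikes about, which are no part of the job. Leave any orange, purple or yellow look-alike of the carousel alone.

How it is judged:
On the way:
1. the carousel has dropped over the key and sits down on the hub, not yet turned home (horizontal distance between carousel and dock below 0.004 m and z of carousel in the frame of dock between 0.026 and 0.0335 m and angle between carousel's own z axis and vertical below 0.08 rad and angle between the x axis of carousel and the x axis of dock, either way round above 0.2 rad), for 0.2 s.
At the end, for the whole second after the job is handed in: The carousel is on the spindle (within 4 mm), level (within 0.08 rad), fully seated over the key (origin less than 3.5 mm above the seated height), turned home with its tab at the fin (within 0.14 rad), released and at rest (horizontal distance between carousel and dock below 0.004 m and z of carousel in the frame of dock between 0.026 and 0.0335 m and angle between carousel's own z axis and vertical below 0.08 rad and angle between the x axis of carousel and the x axis of dock, either way round below 0.14 rad and linear speed of carousel below 0.02 m/s and angular speed of carousel below 0.1 rad/s); the robot touches nothing.
It fails at once if the carousel is pressed or twisted on the dock with more than 40 N (contact force between carousel and dock above 40 N).
It fails at once if the robot touches the dock itself (contact force between any of the fingers, the arm and dock above 1 N).
It fails at once if the carousel is tipped over (angle between carousel's own z axis and vertical above 0.6 rad).
It fails at once if a bystander is moved by more than 15 mm (distance of any of timer, slide_box, dropper, marker from where it was at the start of the episode above 0.015 m).
It also fails if it takes over 61 s, if anything falls off the work surface, if the arm or the gripper's body presses on something with over 40 N, if the wrist force passes 120 N, or if a joint passes its speed limit or range.

## Working session

There is one attempt and no reset: what is moved stays moved. The work goes in short steps, Python scripts to look and compute and a tool call to move; the robot and the scene stay as the last step left them, time stands still between calls to the robot, and variables do not carry over. Pictures are saved under pics/ and viewed, at most 10 in all, crops included, and the job is handed in when it is done.

Besides the shell and the picture viewer there is one more tool, called after ">>>" in YAML: its name, and indented under it one key for each argument. move_arm: Moves the arm, as the interface text tells. Its arguments: {"type":"object","properties":{"plan":{"type":"array","items":{"type":"object","properties":{"delta_pos":{"type":"array","items":{"type":"number"}},"turn":{"type":"array","items":{"type":"number"}},"fingers":{"type":"number"}}}},"force":{"type":"number"}},"required":["plan"]}

```bash
mkdir -p pics
cat > h.py <<'E'
import numpy as np, cv2
from workcell import get_obs, camera, hand_in, tip_reach
def ray(c,u,v):
    K=np.array([[c['fx'],0,c['cx']],[0,c['fy'],c['cy']],[0,0,1.]])
    p=cv2.undistortPoints(np.array([[[u,v]]],float),K,np.array([c['k1'],0,0,0,0.]))[0,0]
    return np.array([p[0],p[1],1.])
def Rt(c,o=None):
    if 'R' in c: R=np.array(c['R']);return R.T,-R.T@np.array(c['t'])
    from scipy.spatial.transform import Rotation as Ro
    T=np.array(c['tool_from_camera']);Q=Ro.from_quat(o['ee_rot']).as_matrix()
    return Q@T[:3,:3],Q@T[:3,3]+np.array(o['position'])
def onplane(c,u,v,z,o=None):
    R,t=Rt(c,o);d=R@ray(c,u,v);return t+d*(z-t[2])/d[2]
def bydepth(c,u,v,o=None):
    R,t=Rt(c,o);return t+R@ray(c,u,v)*c['range_z'][int(round(v)),int(round(u))]
E
python3 - <<'E'
from h import *
import pickle
o=get_obs();print(o,tip_reach)
for n in('scene','top'):
    c=camera(n);pickle.dump(c,open(n+'.pkl','wb'));cv2.imwrite(f'pics/{n}0.png',c['color'][:,:,::-1]);print(n,Rt(c)[1],c['fx'],c['k1'])
E
```

```text
{'clock': 0.0, 'joint_pos': array([-1.13360409,  0.33286205, -0.06474958,  1.4609703 ,  0.02159797,
        1.34990992, -0.08849256]), 'joint_velocities': array([-0.00033835,  0.00172796,  0.0007982 , -0.00234467,  0.00195853,
       -0.0010928 ,  0.00096389]), 'tau': array([-1.14211971e-04, -6.25447941e+01,  4.89279523e-02, -3.91597939e+01,
        1.61159394e-02,  1.00262213e-02,  4.41729128e-05]), 'position': array([0.27716197, 0.55976317, 0.24150835]), 'ee_rot': array([ 2.27839577e-01,  9.73698412e-01, -7.13202341e-04, -1.40606870e-04]), 'ft_force': array([-0.39669715,  0.30362494, -0.60774143]), 'torque': array([-0.05347241,  0.02736481, -0.031215  ]), 'grasp_force': 0.0, 'grip_width': 1.0005598628291132} 0.011
scene [-0.210658   -1.34755539  0.81017331] 453.2089903313983 0.012144598832306857
top [0.28924415 0.09449574 1.35321449] 433.2363627593517 -0.025146605271478255
```

View pics/top0.png

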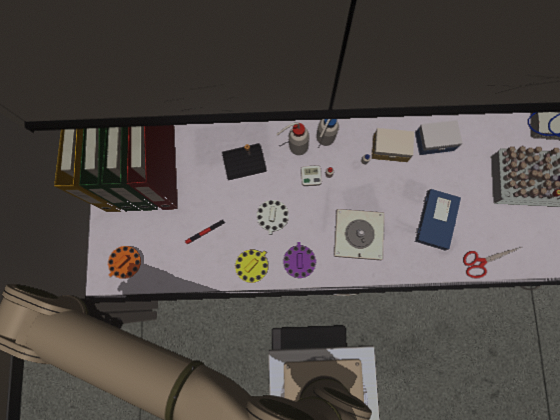

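View pics/scene0.png

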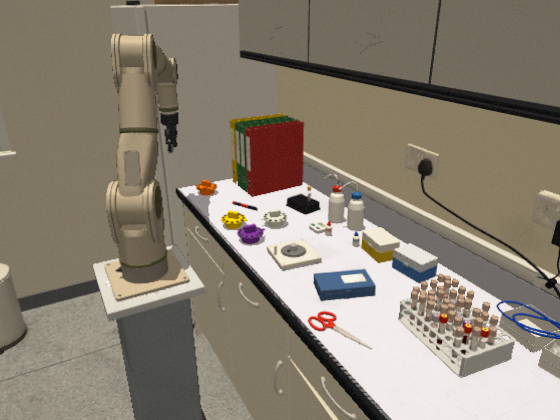

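The top view shows the white carousel at about (272,215) and the dock at (359,234), with the fin near (360,255). The purple and yellow look-alikes lie near (299,260) and (252,265).

Run:
```python
from h import *
import pickle
c=pickle.load(open('top.pkl','rb'));s=pickle.load(open('scene.pkl','rb'))
a=c['color'][190:270,245:395,::-1];b=s['color'][195:275,235:330,::-1]
cv2.imwrite('pics/crop.png',np.vstack([cv2.resize(a,(750,400)),np.pad(cv2.resize(b,(237,200)),((0,0),(0,513),(0,0)))]))
g=cv2.cvtColor(c['color'],cv2.COLOR_RGB2GRAY)
m=((g<70)*255).astype(np.uint8);m2=np.zeros_like(m);m2[195:237,252:294]=m[195:237,252:294]
n,l,st,ce=cv2.connectedComponentsWithStats(m2)
P=[]
for i in range(1,n):
    p=onplane(c,*ce[i],.034);P.append(p[:2]);print(st[i,4],ce[i].round(1),p.round(4))
P=np.array(P,np.float32);print(cv2.minEnclosingCircle(P), np.linalg.lstsq(np.c_[2*P,np.ones(len(P))],(P**2).sum(1),rcond=None)[0])
# heights by depth, top view
for u,v in[(272,215),(272,206),(359,234),(345,220),(359,222),(360,254),(360,256),(299,200)]:print(u,v,bydepth(c,u,v).round(4))
```

```text
9 [270.3 202.1] [0.5974 0.1367 0.034 ]
11 [264.1 204.6] [0.59   0.1564 0.034 ]
9 [277. 203.] [0.5937 0.116  0.034 ]
10 [282.8 207. ] [0.5803 0.0983 0.034 ]
9 [260. 210.] [0.5734 0.1696 0.034 ]
9 [285. 213.] [0.5609 0.0921 0.034 ]
10 [259.  216.8] [0.5519 0.1732 0.034 ]
12 [284.5 219.5] [0.5404 0.0944 0.034 ]
2 [271.5 221. ] [0.5372 0.1348 0.034 ]
10 [261.8 223. ] [0.532 0.165 0.034]
8 [280.1 225.1] [0.5232 0.1086 0.034 ]
10 [267.2 227. ] [0.5189 0.1487 0.034 ]
10 [274.  227.8] [0.5156 0.1278 0.034 ]
((0.5566155314445496, 0.13214686512947083), 0.04137642681598663) [ 0.55762146  0.13223491 -0.32684159]
272 215 [0.5507 0.132  0.0608]
272 206 [0.5842 0.1318 0.0363]
359 234 [ 0.4839 -0.1301  0.0511]
345 220 [ 0.5341 -0.0946  0.0213]
359 222 [ 0.5245 -0.1364  0.0303]
360 254 [ 0.4225 -0.1278  0.0567]
360 256 [ 0.4168 -0.1279  0.0535]
299 200 [ 6.089e-01  4.560e-02 -4.000e-04]
```

View pics/crop.png

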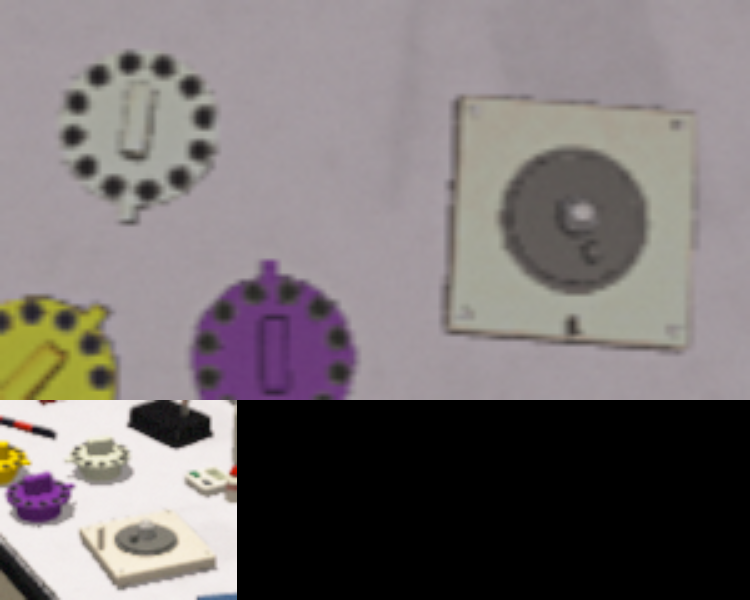

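```bash
cat >> h.py <<'E'
from scipy.spatial.transform import Rotation as Ro
def togo(x,y,z,yaw=None,o=None):
    "tool-axis shift and turn to TCP x,y,z with tool pointing straight down, tool x at yaw (world deg)"
    o=o or get_obs();Q=Ro.from_quat(o['ee_rot']);d=Q.inv().apply(np.array([x,y,z])-o['position'])
    m=Q.as_matrix();cur=np.degrees(np.arctan2(m[1,0],m[0,0]))
    if yaw is None:yaw=cur
    a=np.radians(yaw);G=Ro.from_matrix(np.array([[np.cos(a),np.sin(a),0],[np.sin(a),-np.cos(a),0],[0,0,-1]]))
    print('pos',np.round(o['position'],4),'yaw',round(cur,2),'tilt',np.degrees(np.arccos(-m[2,2])).round(2),'t',o['clock'],'F',np.round(o['ft_force'],1),'M',np.round(o['torque'],2))
    print('delta',d.round(4),'turn',(Q.inv()*G).as_rotvec().round(4))
E
python3 - <<'E'
from h import *
import pickle
c=pickle.load(open('top.pkl','rb'));w=camera('wrist');print(w['tool_from_camera'],w['fx'])
C=np.array([.5576,.1322]);t=onplane(c,270.9,232.6,.031)[:2]-C;print('tab',t,np.degrees(np.arctan2(t[1],t[0])))
f=lambda u,v,z:onplane(c,245+u/5,190+v/5,z)
for u,v in[(460,97),(692,113),(686,350),(446,330)]:print(f(u,v,.024).round(4))
print('disc',f(574,220,.03),'spindle',f(582,212,.056),'key',f(590,250,.036),'fin',f(573,322,.06))
togo(.54,.13,.25,174)
E
```

```text
[[ 1.05437056e-04 -9.45017770e-01 -3.27018965e-01  8.50041317e-02]
 [ 9.99999994e-01  9.98712564e-05  3.38113204e-05  4.57100011e-04]
 [ 7.07496354e-07 -3.27018967e-01  9.45017775e-01 -1.31792005e-01]
 [ 0.00000000e+00  0.00000000e+00  0.00000000e+00  1.00000000e+00]] 303.1047149976949
tab [-0.05616757  0.00567553] 174.23005639472328
[ 0.5684 -0.0713  0.024 ]
[ 0.5527 -0.2161  0.024 ]
[ 0.4049 -0.2001  0.024 ]
[ 0.4227 -0.0538  0.024 ]
disc [ 0.48693007 -0.13620065  0.03      ] spindle [ 0.48774988 -0.13686702  0.056     ] key [ 0.46711862 -0.14362607  0.036     ] fin [ 0.42099221 -0.1259519   0.06      ]
pos [0.2772 0.5599 0.2417] yaw 153.66 tilt 0.06 t 0.15 F [0.7 0.9 0.4] M [ 0.03 -0.01 -0.01]
delta [-0.4262 -0.2686 -0.008 ] turn [-1.00e-03 -1.00e-04 -3.55e-01]
```

The manual's scale: shifts go in shares of 800 mm and turns go in shares of pi rad. Converting my numbers, -0.426 m / 0.8 = -0.5325, -0.38 m / 0.8 = -0.475, -0.35 rad / 3.1416 = -0.1114.

>>> move_arm:
  plan:
    - {"delta_pos":[-0.0538,-0.0338,0],"turn":[0,0,-0.0191],"fingers":0}
    - {"delta_pos":[-0.115,-0.0725,0],"turn":[0,0,-0.0382],"fingers":0}
    - {"delta_pos":[-0.175,-0.11,0],"turn":[0,0,-0.0637],"fingers":0}
    - {"delta_pos":[-0.2375,-0.15,0],"turn":[0,0,-0.0828],"fingers":0}
    - {"delta_pos":[-0.3,-0.1875,-0.0063],"turn":[0,0,-0.0955],"fingers":0}
    - {"delta_pos":[-0.3563,-0.225,-0.0063],"turn":[0,0,-0.1114],"fingers":0}
    - {"delta_pos":[-0.4125,-0.2625,-0.01],"turn":[0,0,-0.113],"fingers":0}
    - {"delta_pos":[-0.475,-0.3,-0.01],"turn":[0,0,-0.113],"fingers":0}
    - {"delta_pos":[-0.5325,-0.3363,-0.01],"turn":[0,0,-0.113],"fingers":0}
    - {"delta_pos":[-0.5325,-0.3363,-0.01],"turn":[0,0,-0.113],"fingers":0}
    - {"delta_pos":[-0.5325,-0.3363,-0.01],"turn":[0,0,-0.113],"fingers":0}

```text
clock: 1.52
position: [0.5394, 0.1305, 0.25]
ee_rot: [0.052, 0.999, 0.0, -0.0]
ft_force: [-0.6, 0.4, 1.0]
grip_width: 0.999
grasp_force: 0.0
```

Run:
```python
from h import *
import pickle
o=get_obs();w=camera('wrist');pickle.dump((o,w),open('w1.pkl','wb'))
cv2.imwrite('pics/w1.png',w['color'][:,:,::-1])
g=cv2.cvtColor(w['color'],cv2.COLOR_RGB2GRAY);m=(g<70).astype(np.uint8)
n,l,st,ce=cv2.connectedComponentsWithStats(m)
P=[]
for i in range(1,n):
    p=onplane(w,*ce[i],.034,o)
    if np.hypot(*(p[:2]-[.5576,.1322]))<.05 and 30<st[i,4]<500:P.append(p[:2]);print(st[i,4],ce[i].round(1),p.round(4))
P=np.array(P);s=np.linalg.lstsq(np.c_[2*P,np.ones(len(P))],(P**2).sum(1),rcond=None)[0];print(s,np.sqrt(s[2]+s[0]**2+s[1]**2))
d=w['range_z']; 
a=np.degrees(np.arctan2(*(P-s[:2]).T[::-1]));print(np.sort(a).round(1))
```

```text
110 [278.8 162.4] [0.5146 0.1281 0.034 ]
88 [298.  163.1] [0.5177 0.1499 0.034 ]
128 [263.2 170.2] [0.5218 0.1091 0.034 ]
87 [313.1 173. ] [0.531  0.1664 0.034 ]
122 [253.7 185.4] [0.5385 0.0956 0.034 ]
69 [287.3 181.1] [0.5376 0.1356 0.034 ]
83 [320.7 188.7] [0.5508 0.1739 0.034 ]
116 [253.4 202.4] [0.5594 0.0924 0.034 ]
99 [318.9 206.5] [0.5727 0.1704 0.034 ]
109 [261.7 217.1] [0.5791 0.0999 0.034 ]
113 [309.1 219.5] [0.5883 0.1573 0.034 ]
107 [276.4 226. ] [0.5926 0.1165 0.034 ]
108 [293.6 226.9] [0.5961 0.1375 0.034 ]
[ 0.55623459  0.13302199 -0.32550932] 0.03978002274171598
[-173.2 -145.2 -115.3  -85.5  -55.3  -24.4    6.4   37.2   66.1   97.5
  127.1  156.3  172.1]
```

View pics/w1.png

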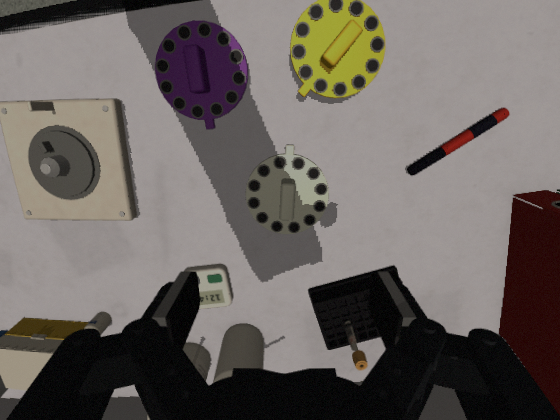

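The wrist view shows the carousel at about (288,193) with its tab at (290,148). The dock is at left: disc centre (63,163), spindle tip (47,167), key near (47,147), fin near (42,105). I'll get a closer view of the dock next.

>>> move_arm:
  plan:
    - {"delta_pos":[0.01,-0.0625,0],"turn":[0,0,0],"fingers":0}
    - {"delta_pos":[0.02,-0.125,0],"turn":[0,0,0],"fingers":0}
    - {"delta_pos":[0.03,-0.1938,0],"turn":[0,0,0],"fingers":0}
    - {"delta_pos":[0.04,-0.2625,0],"turn":[0,0,0],"fingers":0}
    - {"delta_pos":[0.05,-0.3125,0],"turn":[0,0,0],"fingers":0}
    - {"delta_pos":[0.0525,-0.3413,0],"turn":[0,0,0],"fingers":0}
    - {"delta_pos":[0.0525,-0.3413,0],"turn":[0,0,0],"fingers":0}
    - {"delta_pos":[0.0525,-0.3413,0],"turn":[0,0,0],"fingers":0}

```text
clock: 2.58
position: [0.4698, -0.1352, 0.2502]
ee_rot: [0.051, 0.999, 0.0, -0.0]
ft_force: [0.3, -0.1, -0.1]
grip_width: 1.0
grasp_force: 0.0
```

Run:
```python
from h import *
import pickle
o=get_obs();w=camera('wrist');pickle.dump((o,w),open('w2.pkl','wb'))
im=w['color'][90:290,180:400,::-1]
cv2.imwrite('pics/w2.png',np.hstack([cv2.resize(im,(495,450)),cv2.resize(w['color'][:,:,::-1],(300,225)).repeat(2,0)]))
def marks(o,w):
    g=cv2.cvtColor(w['color'],cv2.COLOR_RGB2GRAY);n,l,st,ce=cv2.connectedComponentsWithStats((g<70).astype(np.uint8))
    P=np.array([onplane(w,*ce[i],.034,o)[:2] for i in range(1,n) if 30<st[i,4]<500]);r=np.hypot(*(P-[.5565,.1328]).T);P=P[(r>.033)&(r<.046)]
    s=np.linalg.lstsq(np.c_[2*P,np.ones(len(P))],(P**2).sum(1),rcond=None)[0]
    a=np.arctan2(*(P-s[:2]).T[::-1]);print(len(P),s[:2],np.degrees(np.angle(np.exp(12j*a).mean()))/12, np.sqrt(s[2]+s[0]**2+s[1]**2))
o1,w1=pickle.load(open('w1.pkl','rb'));marks(o1,w1);marks(o,w)
for v in(148,150):
    t=onplane(w1,290,v,.031,o1)[:2]-[.5570,.1326];print('tab',np.degrees(np.arctan2(t[1],t[0])),np.hypot(*t))
print('bar depth',[bydepth(w1,288+k,v,o1).round(4).tolist() for k,v in((0,185),(-1,195),(-1,210))])
togo(.5,0,.25,171.7)
```

```text
12 [0.55516257 0.13318208] 5.966008137994081 0.041034397170987044
11 [0.55533231 0.13353455] 5.886822491740767 0.04103614686649886
tab 170.14106072554435 0.057867358944646695
tab 169.96837545016533 0.0555989512630982
bar depth [[0.5354, 0.1362, 0.0619], [0.5465, 0.134, 0.0618], [0.5639, 0.1322, 0.0613]]
pos [ 0.4698 -0.1352  0.2502] yaw 174.16 tilt 0.03 t 2.625 F [-0.3 -0.4 -0.2] M [ 0.   -0.04 -0.02]
delta [-0.0162  0.1376  0.0003] turn [ 0.0004 -0.0001  0.0429]
```

View pics/w2.png

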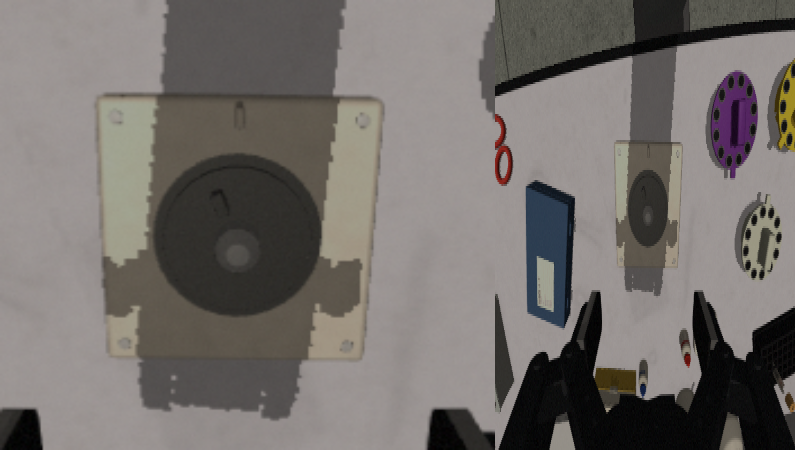

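Run:
```python
from h import *
import pickle
o,w=pickle.load(open('w2.pkl','rb'))
f=lambda u,v,z:onplane(w,180+u/2.25,90+v/2.25,z,o)[:2]
c=[f(u,v,.024) for u,v in[(97,97),(382,98),(363,360),(110,357)]]
print(np.round(c,4),np.mean(c,0))
for i,j in((0,1),(3,2),(0,3),(1,2)):
    d=c[j]-c[i];print(np.hypot(*d).round(4),np.degrees(np.arctan2(d[1],d[0])).round(2))
# disc contour: darkness threshold and ellipse on plane
g=cv2.cvtColor(w['color'],cv2.COLOR_RGB2GRAY)
m=np.zeros_like(g);m[150:235,240:330]=(g[150:235,240:330]<70)
print(g[194,245:330:3])
cn=max(cv2.findContours(m,0,1)[0],key=cv2.contourArea)[:,0]
P=np.array([onplane(w,u,v,.03,o)[:2] for u,v in cn]);s=np.linalg.lstsq(np.c_[2*P,np.ones(len(P))],(P**2).sum(1),rcond=None)[0]
print('disc',s[:2],np.sqrt(s[2]+s[0]**2+s[1]**2))
print('spindle',f(237.5,255,.056),'key',f(213,192,.042),f(220,190,.042),f(222,215,.036),'fin',f(239,103,.06),f(239.5,127,.03))
R,t=Rt(w,o)
for u,v in((285.5,203),(278,176),(270,200),(287,140),(286,138)):print(bydepth(w,u,v,o).round(4))
k=cv2.resize(w['color'][160:215,262:312,::-1],(500,550),interpolation=cv2.INTER_CUBIC);k=cv2.convertScaleAbs(k,alpha=2.2)
cv2.imwrite('pics/key.png',k)
```

```text
[[ 0.4064 -0.1983]
 [ 0.4218 -0.0528]
 [ 0.5697 -0.0687]
 [ 0.5527 -0.2151]] [ 0.48766855 -0.13372054]
0.1463 83.97
0.1474 83.37
0.1472 -6.57
0.1487 -6.13
[ 94  59  48  48  49  46  46  46  49  49  46  47  64  61  60  60  44  48
  45  48  45  46  46  44  46  48 140 152 152]
disc [ 0.48646706 -0.13447668] 0.04471974547604091
spindle [ 0.48831052 -0.13427803] key [ 0.4581192  -0.14364126] [ 0.45745737 -0.13999843] [ 0.47201745 -0.14064156] fin [ 0.413908   -0.12612205] [ 0.42851666 -0.12707507]
[ 0.4881 -0.1343  0.0553]
[ 0.4594 -0.14    0.0414]
[ 0.4901 -0.1532  0.031 ]
[ 0.4184 -0.1257  0.0586]
[ 0.4162 -0.1266  0.0593]
```

View pics/key.png

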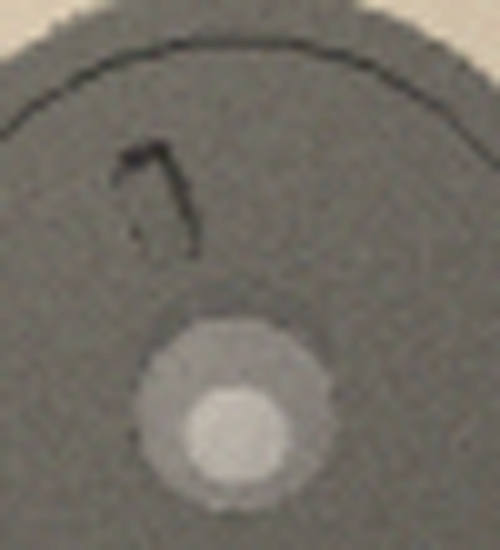

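The enlarged picture shows the key's top face between about (142,167) at the outer end and (170,245) at the inner end, which is up and to the left of the spindle.

Run:
```python
from h import *
import pickle
o,w=pickle.load(open('w2.pkl','rb'))
C=np.array([.4880,-.1342])
for u,v in((142,167),(170,245),(150,205)):
    p=onplane(w,262+u/10,160+v/10,.042,o)[:2]-C;print(p,np.hypot(*p),np.degrees(np.arctan2(p[1],p[0]))%360)
togo(.5555,.1334,.12,170.9)
```

```text
[-0.02812146 -0.00787519] 0.02920333645001105 195.64447786658582
[-0.01868712 -0.00567122] 0.019528722930567413 196.88214644638492
[-0.0236106  -0.00744979] 0.02475802541378868 197.51190803589213
pos [ 0.4698 -0.1352  0.2502] yaw 174.16 tilt 0.03 t 2.625 F [-0.3 -0.4 -0.2] M [ 0.   -0.04 -0.02]
delta [-0.0579  0.2759  0.1303] turn [ 0.0004 -0.0001  0.0569]
```

In the tool's units: 0.276 m / 0.8 = 0.345, 0.13 m / 0.8 = 0.1625, 0.057 rad / 3.1416 = 0.0181.

>>> move_arm:
  plan:
    - {"delta_pos":[-0.0125,0.0625,0.0125],"turn":[0,0,0.0181],"fingers":0}
    - {"delta_pos":[-0.0263,0.125,0.0375],"turn":[0,0,0.0181],"fingers":0}
    - {"delta_pos":[-0.04,0.1938,0.0625],"turn":[0,0,0.0181],"fingers":0}
    - {"delta_pos":[-0.055,0.2625,0.0875],"turn":[0,0,0.0181],"fingers":0}
    - {"delta_pos":[-0.0663,0.3125,0.125],"turn":[0,0,0.0181],"fingers":0}
    - {"delta_pos":[-0.0725,0.345,0.1625],"turn":[0,0,0.0181],"fingers":0}
    - {"delta_pos":[-0.0725,0.345,0.1625],"turn":[0,0,0.0181],"fingers":0}
    - {"delta_pos":[-0.0725,0.345,0.1625],"turn":[0,0,0.0181],"fingers":0}

```text
clock: 3.62
position: [0.556, 0.1313, 0.1208]
ee_rot: [0.081, 0.997, -0.0, 0.0]
ft_force: [0.5, -0.9, -0.4]
grip_width: 1.002
grasp_force: 0.0
```

Run:
```python
from h import *
import pickle
o=get_obs();w=camera('wrist')
g=cv2.cvtColor(w['color'],cv2.COLOR_RGB2GRAY);n,l,st,ce=cv2.connectedComponentsWithStats((g<60).astype(np.uint8))
P=np.array([onplane(w,*ce[i],.034,o)[:2] for i in range(1,n) if 60<st[i,4]<1500]);r=np.hypot(*(P-[.5555,.1334]).T);P=P[(r>.036)&(r<.045)]
s=np.linalg.lstsq(np.c_[2*P,np.ones(len(P))],(P**2).sum(1),rcond=None)[0]
a=np.arctan2(*(P-s[:2]).T[::-1]);print(len(P),s[:2],np.degrees(np.angle(np.exp(12j*a).mean()))/12, np.sqrt(s[2]+s[0]**2+s[1]**2))
togo(.5555,.1334,.048,170.9,o)
```

```text
12 [0.555266   0.13320834] 5.851436862924671 0.04110791601466123
pos [0.556  0.1313 0.1208] yaw 170.75 tilt 0.02 t 3.625 F [ 0.5 -0.9 -0.4] M [0.01 0.01 0.04]
delta [0.0009 0.002  0.0728] turn [-0.0001  0.0003 -0.0026]
```

In the tool's units: 0.073 m / 0.8 = 0.0913, 0.045 m / 0.8 = 0.0563.

>>> move_arm:
  plan:
    - {"delta_pos":[0.0013,0.0006,0.025],"turn":[0,0,0],"fingers":0}
    - {"delta_pos":[0.0013,0.0006,0.0563],"turn":[0,0,0],"fingers":0}
    - {"delta_pos":[0.0013,0.0006,0.0813],"turn":[0,0,0],"fingers":0}
    - {"delta_pos":[0.0013,0.0006,0.0913],"turn":[0,0,0],"fingers":0}
    - {"delta_pos":[0.0013,0.0006,0.0913],"turn":[0,0,0],"fingers":0}
    - {"delta_pos":[0.0013,0.0006,0.0913],"turn":[0,0,0],"fingers":0.5}
    - {"delta_pos":[0.0013,0.0006,0.0913],"turn":[0,0,0],"fingers":1}
    - {"delta_pos":[0.0013,0.0006,0.0913],"turn":[0,0,0],"fingers":1}
    - {"delta_pos":[0.0013,0.0006,0.0913],"turn":[0,0,0],"fingers":1}
    - {"delta_pos":[0.0013,0.0006,0.0913],"turn":[0,0,0],"fingers":1}
    - {"delta_pos":[0.0013,0.0006,0.0913],"turn":[0,0,0],"fingers":1}
    - {"delta_pos":[0.0013,0.0006,0.0913],"turn":[0,0,0],"fingers":1}
  force: 40

```text
clock: 5.18
position: [0.5552, 0.1321, 0.0475]
ee_rot: [0.081, 0.997, 0.0, 0.0]
ft_force: [-0.4, 1.1, 3.4]
grip_width: 0.176
grasp_force: 44.0
```

In the tool's units: -0.132 m / 0.8 = -0.165, -0.11 m / 0.8 = -0.1375.

>>> move_arm:
  plan:
    - {"delta_pos":[0,0,-0.0125],"turn":[0,0,0],"fingers":1}
    - {"delta_pos":[0,0,-0.05],"turn":[0,0,0],"fingers":1}
    - {"delta_pos":[0,0,-0.1],"turn":[0,0,0],"fingers":1}
    - {"delta_pos":[0,0,-0.1375],"turn":[0,0,0],"fingers":1}
    - {"delta_pos":[0,0,-0.165],"turn":[0,0,0],"fingers":1}
    - {"delta_pos":[0,0,-0.165],"turn":[0,0,0],"fingers":1}
    - {"delta_pos":[0,0,-0.165],"turn":[0,0,0],"fingers":1}

```text
clock: 6.05
position: [0.5544, 0.1318, 0.1782]
ee_rot: [0.081, 0.997, -0.0, -0.001]
ft_force: [0.1, -0.0, -1.8]
grip_width: 0.172
grasp_force: 43.3
```

```bash
cat >> h.py <<'E'
def held(o,w,zs):
    "carousel marks circle centre & tab angle for disc top at height zs"
    g=cv2.cvtColor(w['color'],cv2.COLOR_RGB2GRAY);n,l,st,ce=cv2.connectedComponentsWithStats((g<60).astype(np.uint8))
    P=np.array([onplane(w,*ce[i],zs,o)[:2] for i in range(1,n) if 60<st[i,4]<1500]);r=np.hypot(*(P-np.array(o['position'])[:2]).T);P=P[(r>.034)&(r<.047)]
    s=np.linalg.lstsq(np.c_[2*P,np.ones(len(P))],(P**2).sum(1),rcond=None)[0]
    a=np.arctan2(*(P-s[:2]).T[::-1]);th=165+(np.degrees(np.angle(np.exp(12j*a).mean()))/12)
    print(len(P),'centre',s[:2],'tab mod 30',th,'r',np.sqrt(s[2]+s[0]**2+s[1]**2));return s[:2]
E
python3 - <<'E'
from h import *
o=get_obs();w=camera('wrist');cv2.imwrite('pics/held.png',w['color'][:,:,::-1])
c=held(o,w,o['position'][2]-.0475+.034);Q=Ro.from_quat(o['ee_rot']).as_matrix()
print('offset in tool',Q.T[:2,:2]@(c-o['position'][:2]));togo(.488,-.134,.18,196.5,o)
E
```

```text
8 centre [0.55472204 0.13236199] tab mod 30 170.6349241735949 r 0.04111376876406709
offset in tool [-0.00018592  0.00058673]
pos [0.5544 0.1318 0.1782] yaw 170.73 tilt 0.09 t 6.05 F [ 0.1 -0.  -1.8] M [-0.06  0.03 -0.02]
delta [ 0.0228 -0.273  -0.0016] turn [-3.000e-04 -1.500e-03 -4.498e-01]
```

View pics/held.png

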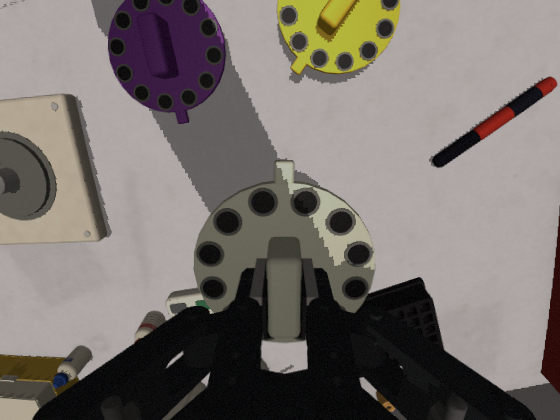

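In the tool's units: -0.274 m / 0.8 = -0.3425, -0.13 m / 0.8 = -0.1625, -0.45 rad / 3.1416 = -0.1432.

>>> move_arm:
  plan:
    - {"delta_pos":[0.0038,-0.0375,0],"turn":[0,0,-0.0159],"fingers":1}
    - {"delta_pos":[0.0088,-0.1,0],"turn":[0,0,-0.0382],"fingers":1}
    - {"delta_pos":[0.0138,-0.1625,0],"turn":[0,0,-0.0637],"fingers":1}
    - {"delta_pos":[0.0188,-0.225,0],"turn":[0,0,-0.0891],"fingers":1}
    - {"delta_pos":[0.0238,-0.2875,0],"turn":[0,0,-0.1146],"fingers":1}
    - {"delta_pos":[0.0275,-0.325,0.0125],"turn":[0,0,-0.1337],"fingers":1}
    - {"delta_pos":[0.0288,-0.3425,0.05],"turn":[0,0,-0.1432],"fingers":1}
    - {"delta_pos":[0.0288,-0.3425,0.0625],"turn":[0,0,-0.1432],"fingers":1}
    - {"delta_pos":[0.0288,-0.3425,0.0625],"turn":[0,0,-0.1432],"fingers":1}
    - {"delta_pos":[0.0288,-0.3425,0.0625],"turn":[0,0,-0.1432],"fingers":1}

```text
clock: 7.35
position: [0.4889, -0.1339, 0.13]
ee_rot: [-0.144, 0.99, 0.0, 0.0]
ft_force: [0.1, 0.4, -1.5]
grip_width: 0.18
grasp_force: 43.2
```

Run:
```python
from h import *
o=get_obs();w=camera('wrist');s=camera('scene')
a=s['color'][210:280,240:340,::-1]
cv2.imwrite('pics/above.png',np.hstack([cv2.resize(w['color'][:,:,::-1],(400,300)),cv2.resize(a,(400,300),interpolation=cv2.INTER_CUBIC)]))
c=held(o,w,o['position'][2]-.0475+.034)
togo(.488,-.135,.11,196.5,o)
togo(.488,-.135,.0775,196.5,o)
```

```text
8 centre [ 0.488944   -0.13278171] tab mod 30 166.69615540416396 r 0.04101208200969735
pos [ 0.4889 -0.1339  0.13  ] yaw -163.43 tilt 0.05 t 7.35 F [ 0.1  0.4 -1.5] M [ 0.02 -0.03 -0.08]
delta [ 0.0012 -0.0008  0.02  ] turn [-0.0001  0.0009  0.0013]
pos [ 0.4889 -0.1339  0.13  ] yaw -163.43 tilt 0.05 t 7.35 F [ 0.1  0.4 -1.5] M [ 0.02 -0.03 -0.08]
delta [ 0.0013 -0.0008  0.0525] turn [-0.0001  0.0009  0.0013]
```

View pics/above.png

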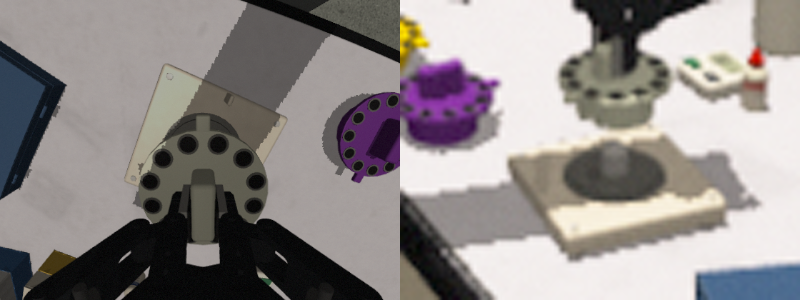

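The carousel hangs level above the spindle, with the fin visible upper right in the wrist view. I'll lower it with a small correction.

In the tool's units: 0.028 m / 0.8 = 0.035, 0.02 m / 0.8 = 0.025.

>>> move_arm:
  plan:
    - {"delta_pos":[0.0013,-0.0013,0.0125],"turn":[0,0,0],"fingers":1}
    - {"delta_pos":[0.0013,-0.0013,0.025],"turn":[0,0,0],"fingers":1}
    - {"delta_pos":[0.0013,-0.0013,0.0313],"turn":[0,0,0],"fingers":1}
    - {"delta_pos":[0.0013,-0.0013,0.035],"turn":[0,0,0],"fingers":1}
    - {"delta_pos":[0.0013,-0.0013,0.035],"turn":[0,0,0],"fingers":1}

```text
clock: 8.07
position: [0.4875, -0.136, 0.1011]
ee_rot: [-0.144, 0.99, 0.0, -0.0]
ft_force: [-0.1, -1.0, -1.8]
grip_width: 0.179
grasp_force: 43.3
```

In the tool's units: 0.008 m / 0.8 = 0.01, -0.0005 m / 0.8 = -0.0006.

>>> move_arm:
  plan:
    - {"delta_pos":[-0.0006,0.0006,0.0025],"turn":[0,0,0],"fingers":1}
    - {"delta_pos":[-0.0006,0.0006,0.005],"turn":[0,0,0],"fingers":1}
    - {"delta_pos":[-0.0006,0.0006,0.0075],"turn":[0,0,0],"fingers":1}
    - {"delta_pos":[-0.0006,0.0006,0.01],"turn":[0,0,0],"fingers":1}
    - {"delta_pos":[-0.0006,0.0006,0.01],"turn":[0,0,0],"fingers":1}

```text
clock: 8.7
position: [0.4878, -0.1354, 0.0931]
ee_rot: [-0.144, 0.99, 0.0, -0.0]
ft_force: [0.3, 0.3, -1.5]
grip_width: 0.18
grasp_force: 43.3
```

In the tool's units: 0.004 m / 0.8 = 0.005, 0.003 m / 0.8 = 0.0038.

>>> move_arm:
  plan:
    - {"delta_pos":[0,0,0.0025],"turn":[0,0,0],"fingers":1}
    - {"delta_pos":[0,0,0.0038],"turn":[0,0,0],"fingers":1}
    - {"delta_pos":[0,0,0.005],"turn":[0,0,0],"fingers":1}
    - {"delta_pos":[0,0,0.005],"turn":[0,0,0],"fingers":1}

```text
clock: 9.2
position: [0.4878, -0.1353, 0.0892]
ee_rot: [-0.144, 0.99, 0.0, -0.0]
ft_force: [-0.3, 0.1, -1.5]
grip_width: 0.181
grasp_force: 43.3
```

In the tool's units: 0.002 m / 0.8 = 0.0025, 0.001 m / 0.8 = 0.0013.

>>> move_arm:
  plan:
    - {"delta_pos":[0,0,0.0013],"turn":[0,0,0],"fingers":1}
    - {"delta_pos":[0,0,0.0025],"turn":[0,0,0],"fingers":1}
    - {"delta_pos":[0,0,0.0025],"turn":[0,0,0],"fingers":1}

```text
clock: 9.57
position: [0.4878, -0.1353, 0.0872]
ee_rot: [-0.144, 0.99, 0.0, -0.0]
ft_force: [0.7, 0.9, -2.0]
grip_width: 0.181
grasp_force: 43.3
```

In the tool's units: 0.003 m / 0.8 = 0.0038, 0.002 m / 0.8 = 0.0025.

>>> move_arm:
  plan:
    - {"delta_pos":[0,0,0.0013],"turn":[0,0,0],"fingers":1}
    - {"delta_pos":[0,0,0.0025],"turn":[0,0,0],"fingers":1}
    - {"delta_pos":[0,0,0.0038],"turn":[0,0,0],"fingers":1}
    - {"delta_pos":[0,0,0.0038],"turn":[0,0,0],"fingers":1}

```text
clock: 10.07
position: [0.4878, -0.1353, 0.0842]
ee_rot: [-0.144, 0.99, 0.0, -0.0]
ft_force: [0.4, -0.5, -2.2]
grip_width: 0.175
grasp_force: 43.3
```

The underside is now below the key's top with no contact force, so the notch is over the key. I'll continue down to the seat.

>>> move_arm:
  plan:
    - {"delta_pos":[0,0,0.0019],"turn":[0,0,0],"fingers":1}
    - {"delta_pos":[0,0,0.0038],"turn":[0,0,0],"fingers":1}
    - {"delta_pos":[0,0,0.0056],"turn":[0,0,0],"fingers":1}
    - {"delta_pos":[0,0,0.0056],"turn":[0,0,0],"fingers":1}

```text
clock: 10.58
position: [0.4877, -0.1354, 0.0796]
ee_rot: [-0.144, 0.99, 0.0, -0.0]
ft_force: [-0.5, -0.4, -2.1]
grip_width: 0.176
grasp_force: 43.3
```

In the tool's units: 0.0015 m / 0.8 = 0.0019, 0.001 m / 0.8 = 0.0013.

>>> move_arm:
  plan:
    - {"delta_pos":[0,0,0.0006],"turn":[0,0,0],"fingers":1}
    - {"delta_pos":[0,0,0.0013],"turn":[0,0,0],"fingers":1}
    - {"delta_pos":[0,0,0.0019],"turn":[0,0,0],"fingers":1}
    - {"delta_pos":[0,0,0.0019],"turn":[0,0,0],"fingers":1}

```text
clock: 11.08
position: [0.4879, -0.1354, 0.0783]
ee_rot: [-0.144, 0.99, 0.0, 0.0]
ft_force: [-0.9, 0.1, -1.2]
grip_width: 0.177
grasp_force: 43.3
```

In the tool's units: 0.0008 m / 0.8 = 0.001, 0.0005 m / 0.8 = 0.0006.

>>> move_arm:
  plan:
    - {"delta_pos":[0,0,0.0006],"turn":[0,0,0],"fingers":1}
    - {"delta_pos":[0,0,0.001],"turn":[0,0,0],"fingers":1}
    - {"delta_pos":[0,0,0.001],"turn":[0,0,0],"fingers":1}
    - {"delta_pos":[0,0,0.001],"turn":[0,0,0],"fingers":1}

```text
clock: 11.58
position: [0.4879, -0.1353, 0.0775]
ee_rot: [-0.144, 0.99, 0.0, 0.0]
ft_force: [-0.3, 0.4, -1.1]
grip_width: 0.178
grasp_force: 43.4
```

In the tool's units: 0.03 rad / 3.1416 = 0.0095.

>>> move_arm:
  plan:
    - {"delta_pos":[0,0,0],"turn":[0,0,0.0095],"fingers":1}
    - {"delta_pos":[0,0,0],"turn":[0,0,0.0191],"fingers":1}
    - {"delta_pos":[0,0,0],"turn":[0,0,0.0286],"fingers":1}
    - {"delta_pos":[0,0,0],"turn":[0,0,0.0382],"fingers":1}
    - {"delta_pos":[0,0,0],"turn":[0,0,0.0477],"fingers":1}
    - {"delta_pos":[0,0,0],"turn":[0,0,0.0477],"fingers":1}

```text
clock: 12.32
position: [0.4884, -0.137, 0.0777]
ee_rot: [-0.068, 0.998, -0.001, 0.001]
ft_force: [3.0, -7.3, -4.2]
grip_width: 0.178
grasp_force: 43.0
```

Run:
```python
from h import *
togo(.4879,-.1353,.0775,173.7)
```

```text
pos [ 0.4884 -0.137   0.0777] yaw -172.21 tilt 0.15 t 12.325 F [ 3.  -7.3 -4.2] M [-1.77 -0.89  0.22]
delta [0.0003 0.0017 0.0002] turn [-0.0022  0.0016  0.2459]
```

In the tool's units: 0.15 rad / 3.1416 = 0.0477.

>>> move_arm:
  plan:
    - {"delta_pos":[0,0,0],"turn":[0,0,0.0095],"fingers":1}
    - {"delta_pos":[0,0,0],"turn":[0,0,0.0191],"fingers":1}
    - {"delta_pos":[0,0,0],"turn":[0,0,0.0286],"fingers":1}
    - {"delta_pos":[0,0,0],"turn":[0,0,0.0382],"fingers":1}
    - {"delta_pos":[0,0,0],"turn":[0,0,0.0477],"fingers":1}
    - {"delta_pos":[0,0,0],"turn":[0,0,0.0573],"fingers":1}
    - {"delta_pos":[0,0,0],"turn":[0,0,0.0573],"fingers":1}

```text
clock: 13.2
position: [0.4881, -0.1371, 0.0777]
ee_rot: [0.022, 1.0, -0.001, 0.001]
ft_force: [2.9, -7.5, -3.2]
grip_width: 0.173
grasp_force: 43.1
```

Run:
```python
from h import *
o=get_obs();w=camera('wrist');held(o,w,.064);togo(.4879,-.1353,.0775,173.7,o)
```

```text
8 centre [ 0.48831674 -0.13629689] tab mod 30 177.90161932874702 r 0.040993217570058284
pos [ 0.4881 -0.1371  0.0777] yaw 177.47 tilt 0.14 t 13.2 F [ 2.9 -7.5 -3.2] M [-1.85 -0.61  0.21]
delta [0.0003 0.0018 0.0002] turn [-0.0021  0.0013  0.0658]
```

Tab now at 177.5–178°, with about 4° left. I'll take small steps toward the stop.

In the tool's units: 0.045 rad / 3.1416 = 0.0143.

>>> move_arm:
  plan:
    - {"delta_pos":[0,0,0],"turn":[0,0,0.0048],"fingers":1}
    - {"delta_pos":[0,0,0],"turn":[0,0,0.0095],"fingers":1}
    - {"delta_pos":[0,0,0],"turn":[0,0,0.0143],"fingers":1}
    - {"delta_pos":[0,0,0],"turn":[0,0,0.0143],"fingers":1}

```text
clock: 13.75
position: [0.4881, -0.1371, 0.0776]
ee_rot: [0.044, 0.999, -0.001, 0.001]
ft_force: [2.0, -9.5, -2.0]
grip_width: 0.179
grasp_force: 43.1
```

Run:
```python
from h import *
togo(.4879,-.1353,.0775,173.7)
```

```text
pos [ 0.4881 -0.1371  0.0776] yaw 174.9 tilt 0.14 t 13.75 F [ 2.  -9.5 -2. ] M [-1.91 -0.42  0.27]
delta [0.0003 0.0018 0.0001] turn [-0.0021  0.0012  0.021 ]
```

In the tool's units: 0.02 rad / 3.1416 = 0.0064.

>>> move_arm:
  plan:
    - {"delta_pos":[0,0,0],"turn":[0,0,0.0032],"fingers":1}
    - {"delta_pos":[0,0,0],"turn":[0,0,0.0064],"fingers":1}
    - {"delta_pos":[0,0,0],"turn":[0,0,0.0064],"fingers":1}

```text
clock: 14.12
position: [0.4881, -0.1371, 0.0777]
ee_rot: [0.054, 0.999, -0.001, 0.001]
ft_force: [2.2, -8.3, -2.9]
grip_width: 0.18
grasp_force: 43.1
```

Run:
```python
from h import *
o=get_obs();w=camera('wrist');held(o,w,.064);togo(.4879,-.1353,.0775,173.7,o);cv2.imwrite('pics/home.png',w['color'][100:420,120:440,::-1])
```

```text
8 centre [ 0.488196   -0.13639443] tab mod 30 174.1791199951788 r 0.040999065215767835
pos [ 0.4881 -0.1371  0.0777] yaw 173.76 tilt 0.14 t 14.125 F [ 2.2 -8.3 -2.9] M [-1.92 -0.49  0.24]
delta [0.0004 0.0018 0.0002] turn [-0.0021  0.0012  0.0011]
```

View pics/home.png

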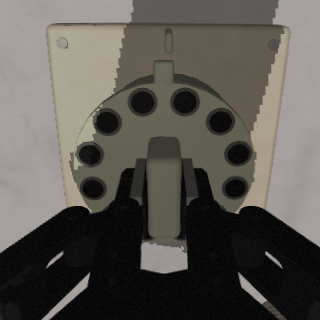

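The tab at (162,72) is almost in line with the fin at (168,40), with a couple of degrees left.

In the tool's units: 0.03 rad / 3.1416 = 0.0095.

>>> move_arm:
  plan:
    - {"delta_pos":[0,0,0],"turn":[0,0,0.0032],"fingers":1}
    - {"delta_pos":[0,0,0],"turn":[0,0,0.0064],"fingers":1}
    - {"delta_pos":[0,0,0],"turn":[0,0,0.0095],"fingers":1}
    - {"delta_pos":[0,0,0],"turn":[0,0,0.0095],"fingers":1}

```text
clock: 14.68
position: [0.488, -0.1372, 0.0777]
ee_rot: [0.069, 0.998, -0.001, 0.0]
ft_force: [1.8, -8.3, -3.6]
grip_width: 0.182
grasp_force: 43.3
```

Run:
```python
from h import *
togo(.4879,-.1353,.0775,173.7)
```

```text
pos [ 0.488  -0.1372  0.0777] yaw 172.05 tilt 0.14 t 14.675 F [ 1.8 -8.3 -3.6] M [-1.9  -0.39  0.32]
delta [0.0004 0.0019 0.0002] turn [-0.0022  0.0011 -0.0287]
```

In the tool's units: 0.02 rad / 3.1416 = 0.0064.

>>> move_arm:
  plan:
    - {"delta_pos":[0,0,0],"turn":[0,0,0.0032],"fingers":1}
    - {"delta_pos":[0,0,0],"turn":[0,0,0.0064],"fingers":1}
    - {"delta_pos":[0,0,0],"turn":[0,0,0.0064],"fingers":1}

```text
clock: 15.05
position: [0.4879, -0.1372, 0.0777]
ee_rot: [0.079, 0.997, -0.001, 0.0]
ft_force: [1.1, -8.5, -1.3]
grip_width: 0.179
grasp_force: 44.7
```

Run:
```python
from h import *
o=get_obs();w=camera('wrist');held(o,w,.064);togo(.4879,-.1353,.0775,173.7)
```

```text
8 centre [ 0.48805129 -0.13652748] tab mod 30 172.0100238610714 r 0.041015654965240116
pos [ 0.4879 -0.1372  0.0777] yaw 170.95 tilt 0.15 t 15.1 F [ 0.7 -7.7 -1.9] M [-2.05 -0.25  0.77]
delta [0.0003 0.0019 0.0002] turn [-0.0024  0.0009 -0.0479]
```

The torque rise shows the home stop. I'll ease back, release and lift.

In the tool's units: -0.17 m / 0.8 = -0.2125, -0.14 m / 0.8 = -0.175, -0.024 rad / 3.1416 = -0.0076.

>>> move_arm:
  plan:
    - {"delta_pos":[0,0,0],"turn":[0,0,-0.0038],"fingers":1}
    - {"delta_pos":[0,0,0],"turn":[0,0,-0.0076],"fingers":1}
    - {"delta_pos":[0,0,0],"turn":[0,0,-0.0076],"fingers":0.8}
    - {"delta_pos":[0,0,0],"turn":[0,0,-0.0076],"fingers":0.6}
    - {"delta_pos":[0,0,0],"turn":[0,0,-0.0076],"fingers":0.6}
    - {"delta_pos":[0,0,0],"turn":[0,0,-0.0076],"fingers":0.6}
    - {"delta_pos":[0,0,-0.0125],"turn":[0,0,-0.0076],"fingers":0.6}
    - {"delta_pos":[0,0,-0.05],"turn":[0,0,-0.0076],"fingers":0.6}
    - {"delta_pos":[0,0,-0.1125],"turn":[0,0,-0.0076],"fingers":0.6}
    - {"delta_pos":[0,0,-0.175],"turn":[0,0,-0.0076],"fingers":0.6}
    - {"delta_pos":[0,0,-0.2125],"turn":[0,0,-0.0076],"fingers":0.6}
    - {"delta_pos":[0,0,-0.2125],"turn":[0,0,-0.0076],"fingers":0.6}

```text
clock: 16.6
position: [0.489, -0.1357, 0.2505]
ee_rot: [0.066, 0.998, 0.0, 0.002]
ft_force: [0.5, -0.5, -0.1]
grip_width: 0.4
grasp_force: 0.0
```

Run:
```python
from h import *
o=get_obs();w=camera('wrist');held(o,w,.064);togo(.4879,-.1353,.0775,173.7,o);cv2.imwrite('pics/final.png',w['color'][:,:,::-1])
for u,v in((285,205),(300,195)):print(bydepth(w,u,v,o))
```

```text
12 centre [ 0.48820073 -0.13644812] tab mod 30 173.54151482217299 r 0.04094227106678582
pos [ 0.489  -0.1357  0.2505] yaw 172.37 tilt 0.29 t 16.6 F [ 0.5 -0.5 -0.1] M [ 0.01 -0.05  0.04]
delta [2.00e-03 1.00e-04 1.73e-01] turn [ 0.0007  0.005  -0.0231]
[ 0.49857327 -0.13493917  0.09247819]
[ 0.49859927 -0.11830268  0.06412692]
```

View pics/final.png

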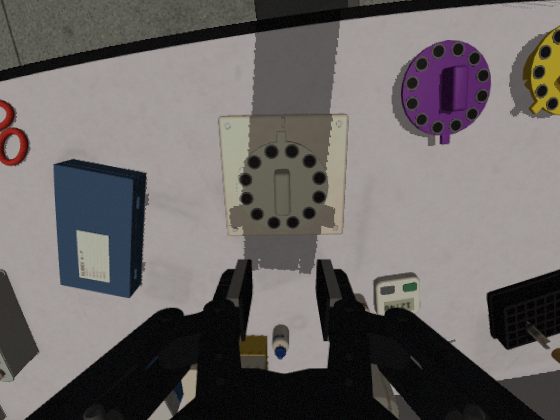

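The carousel sits seated: its disc top is at z ≈ 0.064, its tab at (281,137) points at the fin, and the gripper is clear.

```bash
python3 -c "
from h import *
print(hand_in())"
```

```text
the job is handed in; nothing more can be done
None
```

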